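Push a row of heater blocks home along the storage rail and shut its keeper

ROBOT

A 6-joint arm with a two-finger parallel gripper is mounted at the origin on a cart in front of the work surface, level with it; the furniture and walls round the work are solid. World frame = base frame: x ahead of the robot, y to its left, z up, the work surface at z = 0. Lengths are in m, angles in rad, forces in N, time in s.
With the tool pointing down it reaches from about 0.375 to 0.975 m from the base axis. Payload 3.8 kg.
Tool frame: the origin (TCP) lies at the very end of the fingers, on their centre line; the grasp point (between the pads) lies 19 mm behind it (bot.tcp_to_grasp is the z of the grasp point in the tool frame, in m); z points along the fingers, y is the direction in which the jaws open and shut (so a half turn about z gives the same grasp; the last joint's range is limited). The gripper opens to 85 mm and grips with 20 to 120 N. Pads are 22 mm wide; open, the fingers measure 114 mm over their backs; the gripper's body (76 mm by 85 mm) begins 54 mm behind the grasp point. The pads swing forward as they close: fully open they stand 13 mm farther back than shut.
Start: joints at [1.257, 0.264, 1.604, -0, 1.274, -0.037], TCP at [0.184, 0.649, 0.231] pointing down, gripper open.
Joint ranges: [-2.63, 2.63], [-0.94, 2.18], [0.31, 2.57], [-1.31, 4.45], [0, 2.66], [-2.55, 2.55]. Speed limits (rad/s): [2.57, 2.57, 3.14, 3.14, 3.14, 3.14].

INTERFACE

Orientations are given as a rotation vector (axis times angle).
In Python, from workcell import status, vision, job, bot gives the robot as it stands.
- The arm moves only by the tool apply_moves, never from a script. Its argument "deltas" is a list of rows, each a list of 7 numbers: the shift along the tool's x, y, z in m, then the turn, a rotation vector about the tool's x, y, z in rad, then the closure, from 0 (fully open) to 1 (shut). In form: [[x, y, z, rx, ry, rz, jaw], ...]. A call has 1 to 8 rows; each row is the pose to reach, as a shift and turn from the pose commanded when the call began, along the tool's axes at that moment; what a row does not reach only later rows make up. A row lasts 1/12 s, in which the tool goes at most 41.7 mm and 7.16 degrees, less where a joint would pass 70% of its speed; a pose out of reach is approached as far as the arm can. A call with a gripper value outside its range is refused whole. The fingers move at their own pace and stop on an object; "squeeze" is the grip in N (left out, the last holds). Time passes only in rows, so rows that repeat a pose let the fingers close. It gives the time, the measured TCP pose, the force and the opening at its end, in the units of the state.
- status.read_state(): the state, without advancing time (a new reading comes with each control period).
- vision.read_camera(name): name is "side" or "top"; returns the picture (400x640x3 uint8, red, green, blue); there is no depth.
- vision.get_calibration(name): a dict with "fov_y" (degrees; the focal length in pixels is half the picture's height over the tangent of half this angle, whatever the lens; pixels are square), "cx", "cy" (the principal point, pixels), "k1" (the pictures are not rectified: a ray, as slopes to the right and down, at radius r is drawn at 1 + k1 r^2 times it, then the intrinsics apply), "R" (3x3) and "t" (3): a world point X has camera coordinates R X + t. Camera axes: x right, y down, z forward; pixel columns grow to the right and rows downward; lengths in m; the calibration is good to about 2 mm. A picture is of the moment at which its call begins. get_calibration takes no time and is no camera call.
- job.finish_job(): hands the job in, once; it reports no verdict.
The state is a dict: "time": time; "q": joint angles; "joint_vel": joint speeds; "joint_torque": joint torques, N m; "tool_pos": TCP position; "tcp_rot": TCP orientation; "wrist_force": force on the tool from outside, world axes, zero at the start; "torque": the same for the moment, N m; "width": opening from 0.0 (shut) to 1.0 (fully open).
Only numpy, scipy, OpenCV 4.12 (cv2) and the standard library are available. Lean on these libraries where they do the work, as an engineer would, in place of code of your own. Each camera call takes 0.05 s, during which the arm holds its last target. There are 200 camera calls.

TASK

Three heater blocks stand in a row, touching, in the storage rail. With the fingertips, push on the rear block only, so that the whole row slides along the rail as one train until the front block sits fully against the blue end stop; then push the orange tab so that the keeper bar slides all the way in behind the row. Do not grasp, lift or tip the blocks, touch neither of the other two blocks with the fingers, leave the timer, bottle and marker where they are, and finish clear of everything.

Things in the scene. Friction and masses are not known exactly. Their poses are not given: they have to be found in the camera images.
- rail: Fixed aluminium storage rail: floor plate 300 x 106 mm, its top 6 mm above the worktop, two low side walls (inner faces y = +47 and -47 mm, tops 18 mm above the worktop), open at the -x end. Origin: centre of the underside, on the worktop. x points along the rail to the end stop, y across it to the keeper's side, z up. With the row home the block centres lie at x = 109, 47 and -15 mm.
- stop_face (a point): Middle of the inner face of the blue end stop across the rail's +x end (rail x = 140 mm). The stop is 10 mm thick, 106 mm wide; its top is 42 mm above the worktop.
- row_home (a point): Point in the lane (rail x = -46 mm, y = 0, 28 mm above the worktop) where the middle of the rear block's rear face is when the row is home.
- block_front: Heater block nearest the stop, 30 to 85 mm short of it at the start. Pale metal, 62 mm along the rail (its x), 90 mm across (y), 45 mm high, bores in the top, black lifting knob in the middle (16 mm thick, its top 68 mm above the underside). About 0.3 kg, loose. Origin: centre of the underside, on the rail's floor; axes as the rail's.
- block_mid: The middle heater block, same as block_front, touching it from behind.
- block_rear: The rear heater block, same as block_front, last in the row toward the rail's open end. Its rear face (31 mm from its origin on the rail's -x side, 6 to 51 mm above the worktop) is the one to push. The row of three resists with roughly 3 to 15 N of friction.
- keeper_tab (a point): Middle of the orange upright tab on the outer end of the keeper bar, 40 mm above the worktop. Plate 40 mm wide along rail x, 8 mm thick along rail y, 21 to 61 mm above the worktop. Fully out it stands at rail x = -56, y = 107 mm. It is pushed from outside toward the rail (along rail -y), 30 mm in all, to y = 77 mm.
- keeper_guide (a point): Top middle of the fixed guide (42 x 14 mm, rail y = 54 to 68 mm) through which the keeper bar runs, 40 mm above the worktop. The steel bar is 12 mm wide along rail x, 21 to 32 mm above the worktop, and reaches 54 mm from the tab toward the lane; pushed in, it lies 4 mm behind a row that is home.
- keeper (a joint): Slide of the keeper bar in m: 0 fully out (lane free), 0.030 fully in at its stop (bar tip 24 mm inside the lane). Stays where it is left; moves with about 1.5 N of friction. Starts between 0 and 0.005.
- timer: Bystander: white bench timer, 68 mm wide, 27 mm deep, 60 mm high, standing; origin under its centre. Leave alone.
- red_cap_bottle: Bystander: white reagent bottle with red cap, 54 mm diameter, 105 mm high; origin under its centre. Leave alone.
- blue_marker: Bystander: white marker pen with blue cap, 138 mm long, 14 mm thick, lying; origin under its centre. Leave alone.
There are look-alikes about, which are no part of the job. What is shaped like the block_rear but yellow is not meant.

How it is judged:
By the outcome, as a careful person would: the job done as asked, in the order asked, and still so for the second after the job is handed in, with the robot touching nothing.
It also fails if it takes over 40 s, if anything falls off the work surface, if the arm or the gripper's body presses on something with over 40 N, if the wrist force passes 120 N, or if a joint passes its speed limit or range.

## Working session

There is one attempt and no reset: what is moved stays moved. The work goes in short steps, Python scripts to look and compute and a tool call to move; the robot and the scene stay as the last step left them, time stands still between calls to the robot, and variables do not carry over. Pictures are saved under pics/ and viewed, about 8 in all and at most 12, crops included, and the job is handed in when it is done.

Besides the shell and the picture viewer there is one more tool, called after "Emit:" by a JSON object that holds its "api" and its "payload". apply_moves: Moves the arm, as the interface text tells. Its arguments: {"type":"object","properties":{"deltas":{"type":"array","items":{"type":"array","items":{"type":"number"}}},"squeeze":{"type":"number"}},"required":["deltas"]}

```bash
mkdir -p pics; ls
python3 - <<'E'
from workcell import status, vision, job, bot
import cv2
for n in("side","top"):
    im=vision.read_camera(n); cv2.imwrite(f"pics/{n}0.png",im[:,:,::-1]); c=vision.get_calibration(n); print(n,c)
print(status.read_state(), bot.tcp_to_grasp)
E
```

```text
pics
side {'fov_y': 51.718550129791176, 'cx': 325.4917585207462, 'cy': 201.46724664613257, 'k1': -0.09053424184718482, 'R': array([[ 8.56093706e-01, -5.16820630e-01,  4.91226307e-05],
       [-3.40461180e-01, -5.64032493e-01, -7.52298832e-01],
       [ 3.88831263e-01,  6.44021571e-01, -6.58822029e-01]]), 't': array([-0.18506403,  0.44907557,  0.50234717])}
top {'fov_y': 50.73276338960834, 'cx': 321.3392027589193, 'cy': 205.52849490406027, 'k1': -0.07265718696543358, 'R': array([[ 0.07435164, -0.99721693, -0.00549837],
       [-0.97082182, -0.07112093, -0.22901267],
       [ 0.22798427,  0.02236541, -0.97340791]]), 't': array([0.38622683, 0.49902887, 0.84873154])}
{'time': 0.1, 'q': array([ 1.25712984e+00,  2.64658847e-01,  1.60527410e+00, -1.25211335e-05,
        1.27371023e+00, -3.69222421e-02]), 'joint_vel': array([-0.00014897, -0.00079309, -0.00353812,  0.00038074, -0.00208188,
        0.00075129]), 'joint_torque': array([ 1.12432928e-03, -5.16706860e+01, -3.68587482e+01, -7.60428111e-05,
        6.19782062e-03,  3.10050405e-05]), 'tool_pos': array([0.18423697, 0.64866229, 0.23007951]), 'tcp_rot': array([-0.43326931, -3.11122151,  0.00317453]), 'wrist_force': array([ 0.15878993, -0.24942074, -0.65462485]), 'torque': array([-0.00059405,  0.03296301,  0.02819661]), 'width': 1.0025975843970483} -0.0187
```

View pics/top0.png

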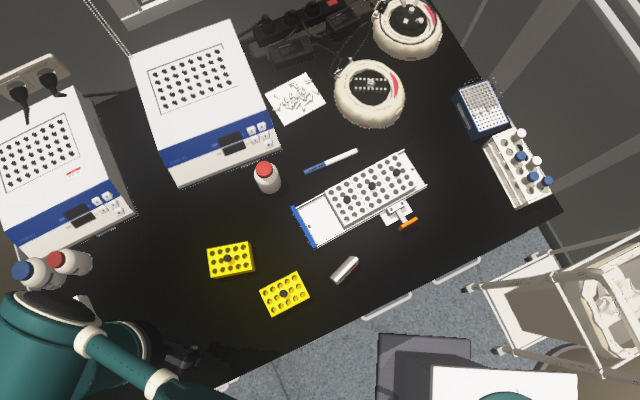

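View pics/side0.png

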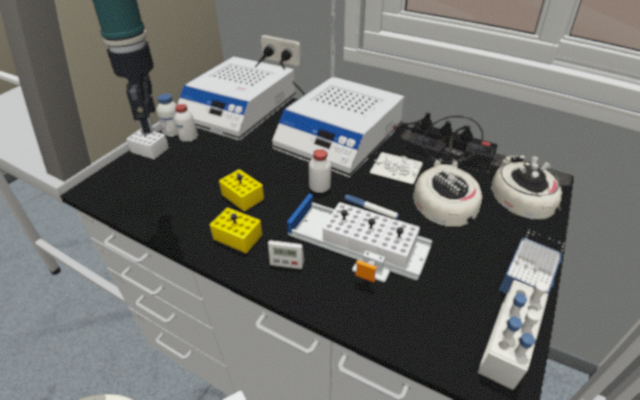

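The blue stop is at the left end of the rail (about 305,226 in top), the open end at the right (about 415,165), and the tab is at (408,224). Next I'm taking zoomed crops.

Run:
```python
import cv2
a=cv2.imread("pics/top0.png")[140:260,280:440]; cv2.imwrite("pics/topc.png",cv2.resize(a,(800,600),interpolation=cv2.INTER_CUBIC))
a=cv2.imread("pics/side0.png")[180:300,280:440]; cv2.imwrite("pics/sidec.png",cv2.resize(a,(800,600),interpolation=cv2.INTER_CUBIC))
```

```text
(no output)
```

View pics/topc.png

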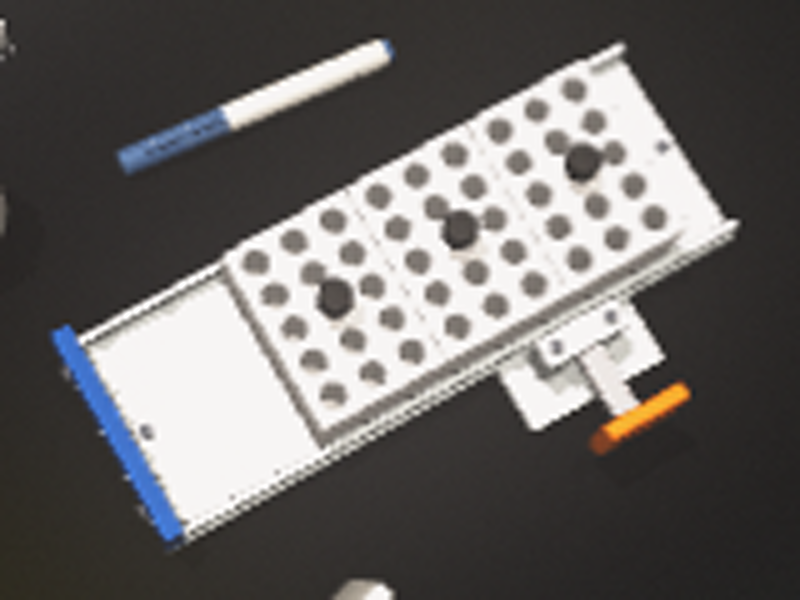

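View pics/sidec.png

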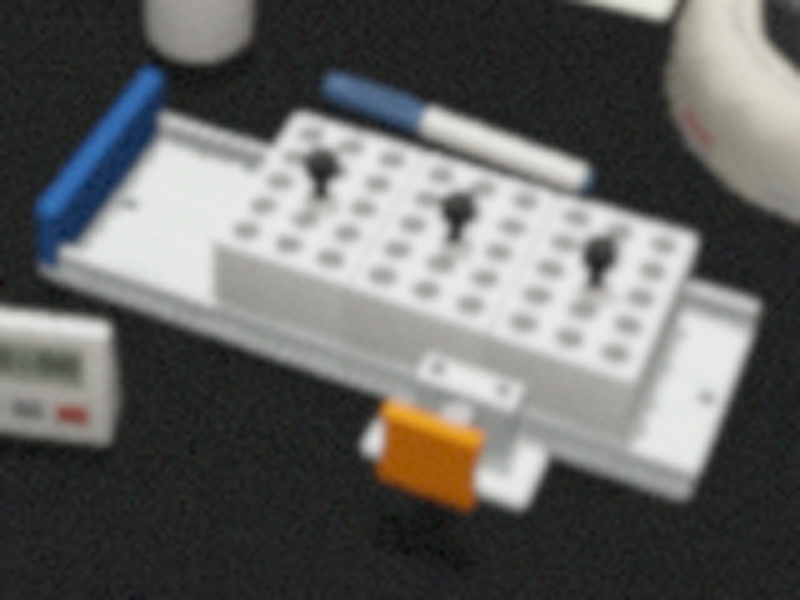

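```bash
cat > h.py <<'E'
import numpy as np
from workcell import vision
from scipy.optimize import least_squares
C={n:vision.get_calibration(n) for n in("side","top")}
def proj(n,X):
    c=C[n]; p=np.atleast_2d(X)@c["R"].T+c["t"]; s=p[:,:2]/p[:,2:]
    s=s*(1+c["k1"]*(s**2).sum(1,keepdims=True)); f=200/np.tan(np.radians(c["fov_y"]/2))
    return s*f+[c["cx"],c["cy"]]
def railw(p,X):
    X=np.atleast_2d(X); c,s=np.cos(p[2]),np.sin(p[2])
    return np.c_[p[0]+c*X[:,0]-s*X[:,1],p[1]+s*X[:,0]+c*X[:,1],X[:,2]]
E
cat > fit.py <<'E'
from h import *
# kind r: rail, b: x relative to front block centre, k: y minus slide
T=[('r',145,-53,42,64,331),('r',145,53,42,174,536),('r',-150,-53,18,622,46),('r',-150,53,18,737,226),
('b',0,0,72,335,296),('b',-62,0,72,460,229),('b',-124,0,72,582,161),('b',31,-45,51,225,262),('b',31,45,51,317,430),('b',-155,45,51,674,237),
('k',-36,107,61,600,437),('k',-76,107,61,685,391)]
S=[('r',145,-53,42,153,72),('r',145,53,42,42,212),('r',-150,-53,18,762,300),('r',-150,53,18,690,483),
('b',31,-45,51,297,112),('b',31,45,51,217,245),('b',-155,-45,51,697,237),('b',-155,45,51,632,378),
('k',-36,111,61,383,405),('k',-76,111,61,483,432),('k',-36,111,21,380,480),('k',-76,111,21,473,508)]
P=[('top',)+t for t in T]+[('side',)+t for t in S]
def res(p):
    o=[]
    for n,k,x,y,z,u,v in P:
        if k=='b': x+=p[3]
        if k=='k': y-=p[4]
        off=(280,140) if n=='top' else (280,180)
        o.append(proj(n,railw(p[:3],np.array([x,y,z])/1000))[0]-(np.array([u,v])/5+off))
    return np.ravel(o)
r=min((least_squares(res,[.6,0,a,70,2],x_scale=[.1,.1,.5,30,5],loss='soft_l1') for a in np.arange(-3,3.2,.8)),key=lambda r:r.cost)
p=r.x; print("rail",p[:3],np.degrees(p[2]),"front block x",p[3],"gap",109-p[3],"slide",p[4]); print(np.round(res(p).reshape(-1,2),1).tolist())
f=lambda *X:print(np.round(railw(p,np.array(X)/1000),4))
f([p[3]-155,0,28],[-46,0,28],[-56,115,40],[140,0,0])
E
python3 fit.py
```

```text
rail [ 0.50452572  0.33661925 -4.12929604] -236.59123545185153 front block x 37.62133605959439 gap 71.3786639404056 slide 3.7701947344093396
[[-0.9, -0.9], [0.5, 0.1], [-0.3, -1.6], [1.1, 0.6], [0.1, 0.1], [0.1, -0.2], [0.3, -0.1], [-1.0, -1.5], [1.1, 0.2], [2.9, -1.8], [1.0, -2.2], [-0.1, -2.0], [-0.1, -0.1], [0.0, 0.3], [-0.6, 0.5], [0.3, -1.2], [-0.5, 0.3], [-1.9, -0.9], [-0.8, 0.2], [-0.4, 0.9], [-0.3, 0.6], [-0.7, 2.1], [-0.7, -1.2], [-0.4, 0.0]]
[[0.5692 0.2386 0.028 ]
 [0.5299 0.2982 0.028 ]
 [0.4394 0.2266 0.04  ]
 [0.4274 0.4535 0.    ]]
```

```bash
cat >> h.py <<'E'
from workcell import status
from scipy.spatial.transform import Rotation as Ro
P=np.array([.50452572,.33661925,-4.12929604])
def st():
    s=status.read_state(); R=Ro.from_rotvec(s["tcp_rot"])
    c,n=np.cos(P[2]),np.sin(P[2]); d=s["tool_pos"][:2]-P[:2]
    rl=[c*d[0]+n*d[1],-n*d[0]+c*d[1],s["tool_pos"][2]]
    print("t",s["time"],"tcp rail mm",np.round(np.array(rl)*1000,1),"F",np.round(s["wrist_force"],1),"w",round(s["width"],3))
    return s,R
def plan(target,yawto=None):
    s,R=st(); w=railw(P,np.array(target)/1000)[0]
    print("tool shift",np.round(R.inv().apply(w-s["tool_pos"]),4))
    M=R.as_matrix(); print("tool z",np.round(M[:,2],4),"q6",s["q"][5])
    for k in range(4):  # tool x along rail angle
        a=P[2]+k*np.pi/2; x=np.array([np.cos(a),np.sin(a),0]); z=np.array([0,0,-1.])
        rv=(R.inv()*Ro.from_matrix(np.c_[x,np.cross(z,x),z])).as_rotvec()
        if np.linalg.norm(rv)<1: print("turn (tool x at rail %d deg)"%(90*k),np.round(rv,4))
E
python3 - <<'E'
from h import *
plan([-160,0,120]); 
# timer, bottle approx: intersect rays z=0.03 
def unp(n,u,v,z):
    r=least_squares(lambda q:(proj(n,[q[0],q[1],z])[0]-[u,v]),[.5,.3]); return r.x
def rail(q):
    c,n=np.cos(P[2]),np.sin(P[2]); d=q-P[:2]; return np.round(1000*np.array([c*d[0]+n*d[1],-n*d[0]+c*d[1]]))
for nm,u,v,z in [("timer",345,268,.06),("timer r",358,259,.06),("marker r",357,151,.01),("bottle",264,170,.105)]:
    q=unp("top",u,v,z); print(nm,q,rail(q))
E
```

```text
t 0.1 tcp rail mm [436.8  95.6 230.1] F [ 0.2 -0.2 -0.7] w 1.003
tool shift [-0.5146 -0.3168  0.1107]
tool z [-6.e-04 -2.e-03 -1.e+00] q6 -0.03692224214456704
turn (tool x at rail 0 deg) [-2.00e-03  7.00e-04  7.11e-01]
turn (tool x at rail 90 deg) [-0.0019 -0.0009 -0.8598]
timer [0.33943775 0.36292956] [113. 123.]
timer r [0.36009232 0.33700138] [ 80. 120.]
marker r [0.6178045  0.34943985] [ -52. -102.]
bottle [0.52562892 0.54589452] [ 163. -133.]
```

Emit:
{"api": "apply_moves", "payload": {"deltas": [[-0.02, -0.012, 0, 0, 0, 0.03, 1], [-0.05, -0.031, 0, 0, 0, 0.08, 1], [-0.085, -0.052, 0, 0, 0, 0.14, 1], [-0.12, -0.074, 0, 0, 0, 0.21, 1], [-0.155, -0.095, 0, 0, 0, 0.28, 1], [-0.19, -0.117, 0, 0, 0, 0.35, 1], [-0.225, -0.138, 0, 0, 0, 0.42, 1], [-0.26, -0.16, 0, 0, 0, 0.49, 1]], "squeeze": 20}}

```text
time: 0.77
tool_pos: [0.3916, 0.4226, 0.2309]
tcp_rot: [-1.18, -2.911, 0.001]
wrist_force: [0.8, 1.4, 0.1]
width: 0.001
```

```bash
python3 -c "
from h import *
plan([-160,0,120])"
```

```text
t 0.7667 tcp rail mm [134.   47.  230.9] F [0.8 1.4 0.1] w 0.001
tool shift [-0.2972 -0.0176  0.1109]
tool z [-4.e-04 -4.e-04 -1.e+00] q6 -0.020670806012286658
turn (tool x at rail 0 deg) [-0.0006  0.      0.2178]
```

Emit:
{"api": "apply_moves", "payload": {"deltas": [[-0.035, -0.002, 0, 0, 0, 0.05, 1], [-0.073, -0.004, 0, 0, 0, 0.1, 1], [-0.111, -0.006, 0, 0, 0, 0.15, 1], [-0.149, -0.008, 0, 0, 0, 0.2, 1], [-0.187, -0.01, 0, 0, 0, 0.21, 1], [-0.225, -0.013, 0, 0, 0, 0.21, 1], [-0.26, -0.016, 0.02, 0, 0, 0.21, 1], [-0.285, -0.017, 0.05, 0, 0, 0.21, 1]]}}

```text
time: 1.43
tool_pos: [0.5888, 0.2125, 0.1847]
tcp_rot: [1.473, 2.767, 0.008]
wrist_force: [-0.2, 1.2, 0.6]
width: -0.004
```

Emit:
{"api": "apply_moves", "payload": {"deltas": [[0, 0, 0, 0, 0, 0, 1], [0, 0, 0, 0, 0, 0, 1]]}}

```text
time: 1.6
tool_pos: [0.5829, 0.2124, 0.178]
tcp_rot: [-1.476, -2.768, 0.007]
wrist_force: [-0.4, 0.6, 0.2]
width: -0.002
```

```bash
python3 -c "
from h import *
import cv2
plan([-160,0,17])
a=vision.read_camera('side')[:,:,::-1][100:300,260:500]; cv2.imwrite('pics/s1.png',cv2.resize(a,(720,600),interpolation=cv2.INTER_CUBIC))"
```

```text
t 1.6 tcp rail mm [-146.9    2.9  178. ] F [-0.4  0.6  0.2] w -0.002
tool shift [-0.0135  0.0038  0.1609]
tool z [-0.0061 -0.0017 -1.    ] q6 -0.2820891163486636
turn (tool x at rail 0 deg) [-0.006 -0.002  0.008]
```

View pics/s1.png

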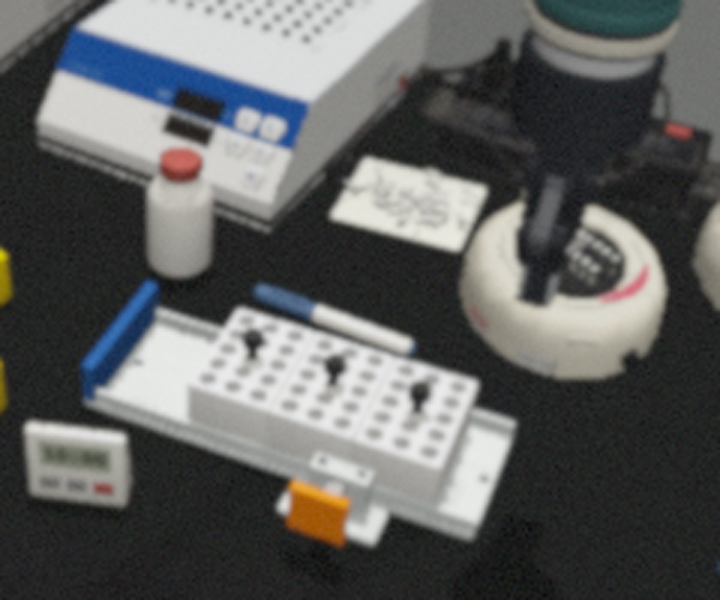

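Emit:
{"api": "apply_moves", "payload": {"deltas": [[-0.006, 0.002, 0.03, -0.003, -0.001, 0.004, 1], [-0.013, 0.003, 0.06, -0.006, -0.002, 0.008, 1], [-0.013, 0.003, 0.09, -0.006, -0.002, 0.008, 1], [-0.013, 0.003, 0.115, -0.006, -0.002, 0.008, 1], [-0.013, 0.003, 0.132, -0.006, -0.002, 0.008, 1], [-0.013, 0.003, 0.14, -0.006, -0.002, 0.008, 1], [-0.013, 0.003, 0.14, -0.006, -0.002, 0.008, 1]]}}

```text
time: 2.23
tool_pos: [0.5925, 0.2062, 0.0402]
tcp_rot: [1.482, 2.767, 0.004]
wrist_force: [-0.9, 0.4, 0.3]
width: -0.002
```

```bash
python3 -c "
from h import *
import cv2
s,R=st();plan([-135,0,17]); print(proj('side',s['tool_pos']),proj('top',s['tool_pos']))
a=vision.read_camera('side')[:,:,::-1][160:300,340:480]; b=vision.read_camera('top')[:,:,::-1][110:250,340:480]
cv2.imwrite('pics/s2.png',cv2.resize(cv2.hconcat([a,b]),(800,400),interpolation=cv2.INTER_CUBIC))"
```

```text
t 2.2333 tcp rail mm [-157.3   -1.7   40.2] F [-0.9  0.4  0.3] w -0.002
t 2.2333 tcp rail mm [-157.3   -1.7   40.2] F [-0.9  0.4  0.3] w -0.002
tool shift [ 0.0223 -0.0016  0.0232]
tool z [ 0.0037  0.0012 -1.    ] q6 -0.2925276357076386
turn (tool x at rail 0 deg) [0.0037 0.001  0.0046]
[[430.74503293 250.67413703]] [[420.57215064 161.2799627 ]]
```

View pics/s2.png

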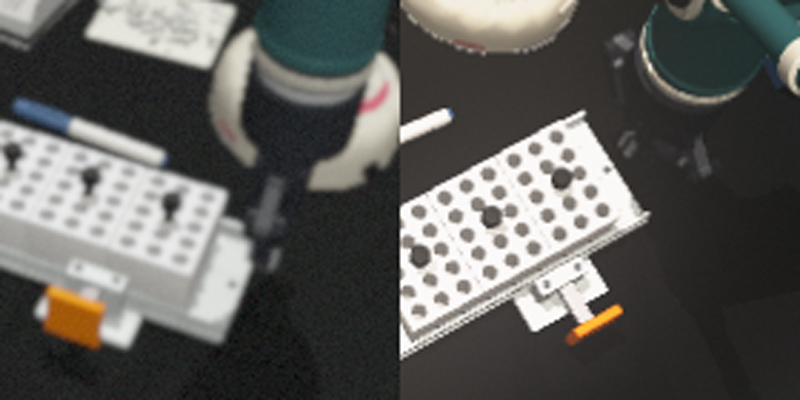

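Emit:
{"api": "apply_moves", "payload": {"deltas": [[0.0, 0.0, 0.008, 0, 0, 0, 1], [0.003, 0.0, 0.016, 0.004, 0.001, 0.005, 1], [0.006, -0.001, 0.022, 0.004, 0.001, 0.005, 1], [0.01, -0.0015, 0.022, 0.004, 0.001, 0.005, 1], [0.014, -0.0015, 0.022, 0.004, 0.001, 0.005, 1], [0.017, -0.0015, 0.022, 0.004, 0.001, 0.005, 1], [0.02, -0.0015, 0.022, 0.004, 0.001, 0.005, 1], [0.022, -0.0015, 0.022, 0.004, 0.001, 0.005, 1]]}}

```text
time: 3.0
tool_pos: [0.5808, 0.2233, 0.0196]
tcp_rot: [1.491, 2.763, 0.003]
wrist_force: [-0.4, -0.4, 0.7]
width: -0.003
```

```bash
python3 -c "
from h import *
plan([-115,0,18])"
```

```text
t 3.0 tcp rail mm [-136.6   -1.3   19.6] F [-0.4 -0.4  0.7] w -0.003
tool shift [ 0.0216 -0.0013  0.0016]
tool z [ 2.8e-03  5.0e-04 -1.0e+00] q6 -0.25373414568914965
turn (tool x at rail 0 deg) [ 0.0026  0.0011 -0.0018]
```

Emit:
{"api": "apply_moves", "payload": {"deltas": [[0.003, -0.0005, 0, 0.002, 0.001, 0, 1], [0.006, -0.001, 0.001, 0.002, 0.001, 0, 1], [0.009, -0.001, 0.001, 0.002, 0.001, 0, 1], [0.012, -0.001, 0.001, 0.002, 0.001, 0, 1], [0.015, -0.001, 0.001, 0.002, 0.001, 0, 1], [0.018, -0.001, 0.001, 0.002, 0.001, 0, 1], [0.021, -0.001, 0.001, 0.002, 0.001, 0, 1], [0.024, -0.001, 0.001, 0.002, 0.001, 0, 1]]}}

```text
time: 3.67
tool_pos: [0.5667, 0.2423, 0.0182]
tcp_rot: [1.492, 2.764, -0.0]
wrist_force: [1.1, -3.1, -0.9]
width: 0.0
```

```bash
python3 -c "
from h import *
plan([-85,0,18])"
```

```text
t 3.6667 tcp rail mm [-113.     0.    18.2] F [ 1.1 -3.1 -0.9] w 0.0
tool shift [ 0.028  -0.      0.0002]
tool z [ 1.e-04 -2.e-04 -1.e+00] q6 -0.2169620069542565
turn (tool x at rail 0 deg) [-0.      0.0003 -0.0022]
```

Contact at about 3 N; continuing.

Emit:
{"api": "apply_moves", "payload": {"deltas": [[0.004, 0, 0, 0, 0, 0, 1], [0.008, 0, 0, 0, 0, 0, 1], [0.012, 0, 0, 0, 0, 0, 1], [0.016, 0, 0, 0, 0, 0, 1], [0.02, 0, 0, 0, 0, 0, 1], [0.024, 0, 0, 0, 0, 0, 1], [0.027, 0, 0, 0, 0, 0, 1], [0.03, 0, 0, 0, 0, 0, 1]]}}

```text
time: 4.33
tool_pos: [0.55, 0.2677, 0.0182]
tcp_rot: [-1.492, -2.765, 0.0]
wrist_force: [1.8, -3.2, -1.1]
width: 0.001
```

```bash
python3 -c "
from h import *
import cv2
plan([-57,0,18])
a=vision.read_camera('side')[:,:,::-1][160:300,280:440]; b=vision.read_camera('top')[:,:,::-1][120:260,290:450]
cv2.imwrite('pics/s3.png',cv2.resize(cv2.hconcat([a,b]),(800,350),interpolation=cv2.INTER_CUBIC))"
```

```text
t 4.3333 tcp rail mm [-82.6  -0.   18.2] F [ 1.8 -3.2 -1.1] w 0.001
tool shift [ 0.0256 -0.0001  0.0002]
tool z [-1.e-04 -0.e+00 -1.e+00] q6 -0.16897875221694966
turn (tool x at rail 0 deg) [-0.0001 -0.     -0.0018]
```

View pics/s3.png

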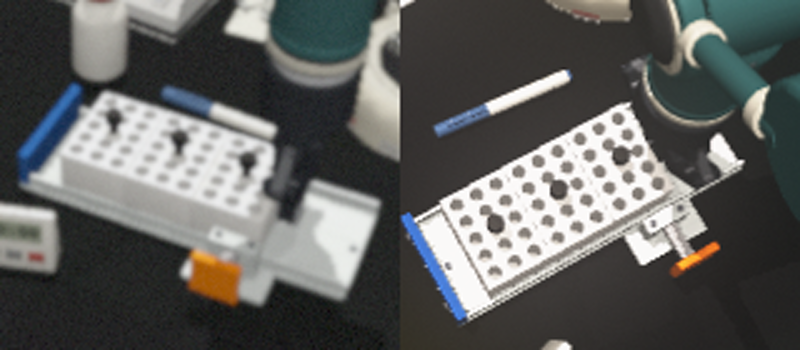

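The row slides as one and straight; the gap left is about 25–30 mm.

Emit:
{"api": "apply_moves", "payload": {"deltas": [[0.003, 0, 0, 0, 0, 0, 1], [0.006, 0, 0, 0, 0, 0, 1], [0.009, 0, 0, 0, 0, 0, 1], [0.012, 0, 0, 0, 0, 0, 1], [0.014, 0, 0, 0, 0, 0, 1], [0.016, 0, 0, 0, 0, 0, 1], [0.018, 0, 0, 0, 0, 0, 1], [0.02, 0, 0, 0, 0, 0, 1]]}}

```text
time: 5.1
tool_pos: [0.5392, 0.2842, 0.0182]
tcp_rot: [-1.492, -2.765, 0.0]
wrist_force: [1.5, -2.8, -0.2]
width: 0.0
```

Emit:
{"api": "apply_moves", "payload": {"deltas": [[0.0015, 0, 0, 0, 0, 0, 1], [0.003, 0, 0, 0, 0, 0, 1], [0.0045, 0, 0, 0, 0, 0, 1], [0.006, 0, 0, 0, 0, 0, 1]]}}

```text
time: 5.43
tool_pos: [0.536, 0.2892, 0.0182]
tcp_rot: [1.492, 2.765, 0.0]
wrist_force: [2.2, -3.2, -0.1]
width: 0.002
```

```bash
python3 -c "
from h import *
plan([-57,0,18])"
```

```text
t 5.4333 tcp rail mm [-56.9  -0.2  18.2] F [ 2.2 -3.2 -0.1] w 0.002
tool shift [-0.0001 -0.0002  0.0002]
tool z [ 1.e-04  0.e+00 -1.e+00] q6 -0.12706210985486527
turn (tool x at rail 0 deg) [ 0.0001 -0.     -0.0021]
```

Emit:
{"api": "apply_moves", "payload": {"deltas": [[0.001, 0, 0, 0, 0, 0, 1], [0.002, 0, 0, 0, 0, 0, 1], [0.003, 0, 0, 0, 0, 0, 1], [0.004, 0, 0, 0, 0, 0, 1]]}}

```text
time: 5.77
tool_pos: [0.536, 0.2908, 0.0184]
tcp_rot: [1.488, 2.762, -0.0]
wrist_force: [10.2, -13.2, -2.7]
width: 0.004
```

Emit:
{"api": "apply_moves", "payload": {"deltas": [[0.001, 0, 0, 0, 0, 0, 1], [0.001, 0, 0, 0, 0, 0, 1], [0.001, 0, 0, 0, 0, 0, 1]]}}

```text
time: 6.02
tool_pos: [0.536, 0.2908, 0.0185]
tcp_rot: [1.488, 2.761, -0.001]
wrist_force: [10.9, -12.6, -2.8]
width: -0.002
```

```bash
python3 -c "
from h import *
import cv2
plan([-85,0,18])
a=vision.read_camera('side')[:,:,::-1][160:300,280:440]; b=vision.read_camera('top')[:,:,::-1][120:260,290:450]
cv2.imwrite('pics/s4.png',cv2.resize(cv2.hconcat([a,b]),(800,350),interpolation=cv2.INTER_CUBIC))"
```

```text
t 6.0167 tcp rail mm [-55.6  -1.   18.5] F [ 10.9 -12.6  -2.8] w -0.002
tool shift [-0.0294 -0.001   0.0006]
tool z [ 0.0045 -0.0032 -1.    ] q6 -0.11903687995561275
turn (tool x at rail 0 deg) [ 0.002   0.0051 -0.001 ]
```

View pics/s4.png

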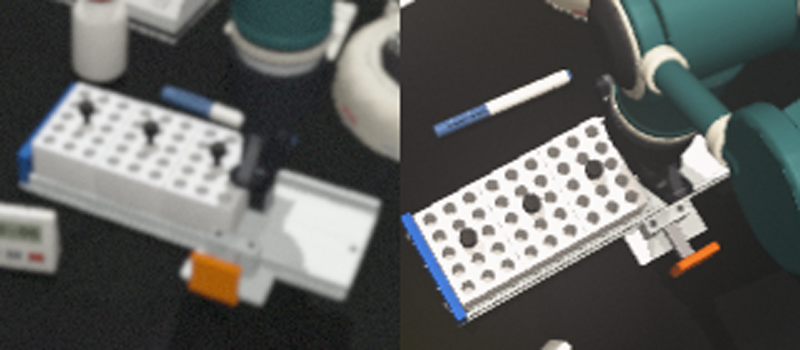

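Front block is flush on the blue stop and no gaps show. Backing off, then rising.

Emit:
{"api": "apply_moves", "payload": {"deltas": [[-0.01, 0, 0, 0, 0, 0, 1], [-0.025, 0, 0, 0, 0, 0, 1], [-0.04, 0, 0, 0, 0, 0, 1], [-0.045, 0, -0.02, 0, 0, 0, 1], [-0.045, 0, -0.05, 0, 0, 0, 1], [-0.045, 0, -0.085, 0, 0, 0, 1], [-0.045, 0, -0.11, 0, 0, 0, 1], [-0.045, 0, -0.12, 0, 0, 0, 1]]}}

```text
time: 6.78
tool_pos: [0.561, 0.2563, 0.1433]
tcp_rot: [1.491, 2.76, 0.01]
wrist_force: [1.0, 0.0, 0.7]
width: 0.001
```

Emit:
{"api": "apply_moves", "payload": {"deltas": [[0.005, -0.02, 0, 0, 0, 0, 1], [0.015, -0.05, 0, 0, 0, 0, 1], [0.03, -0.085, 0, 0, 0, 0, 1], [0.04, -0.115, 0, 0, 0, 0, 1], [0.042, -0.14, 0, 0, 0, 0, 1], [0.042, -0.145, 0, 0, 0, 0, 1], [0.042, -0.145, 0, 0, 0, 0, 1]]}}

```text
time: 7.37
tool_pos: [0.4118, 0.2102, 0.1372]
tcp_rot: [-1.492, -2.763, 0.002]
wrist_force: [0.8, 0.1, 0.2]
width: -0.002
```

```bash
python3 -c "
from h import *
plan([-56,145,32])"
```

```text
t 7.3667 tcp rail mm [-54.5 147.  137.2] F [0.8 0.1 0.2] w -0.002
tool shift [-0.0016  0.0021  0.1052]
tool z [-1.7e-03 -4.0e-04 -1.0e+00] q6 -0.16324999615731936
turn (tool x at rail 0 deg) [-0.0016 -0.0006 -0.0022]
```

Emit:
{"api": "apply_moves", "payload": {"deltas": [[-0.001, 0, 0.03, 0, 0, 0, 1], [-0.001, 0, 0.065, 0, 0, 0, 1], [-0.001, 0, 0.09, 0, 0, 0, 1], [-0.001, 0, 0.102, 0, 0, 0, 1], [-0.001, 0, 0.105, 0, 0, 0, 1], [-0.001, 0.004, 0.105, 0, 0, 0, 1], [-0.001, 0.009, 0.105, 0, 0, 0, 1], [-0.001, 0.014, 0.105, 0, 0, 0, 1]]}}

```text
time: 8.03
tool_pos: [0.4284, 0.2191, 0.0346]
tcp_rot: [1.492, 2.763, 0.004]
wrist_force: [0.9, -0.1, 0.9]
width: -0.0
```

```bash
python3 -c "
from h import *
import cv2
plan([-56,92,32])
a=vision.read_camera('side')[:,:,::-1][160:300,280:440]; b=vision.read_camera('top')[:,:,::-1][120:260,290:450]
cv2.imwrite('pics/s5.png',cv2.resize(cv2.hconcat([a,b]),(800,350),interpolation=cv2.INTER_CUBIC))"
```

```text
t 8.0333 tcp rail mm [-56.2 128.3  34.6] F [ 0.9 -0.1  0.9] w -0.0
tool shift [0.0002 0.0362 0.0027]
tool z [ 0.003   0.0015 -1.    ] q6 -0.15990902798373824
turn (tool x at rail 0 deg) [ 0.0033  0.0004 -0.0024]
```

View pics/s5.png

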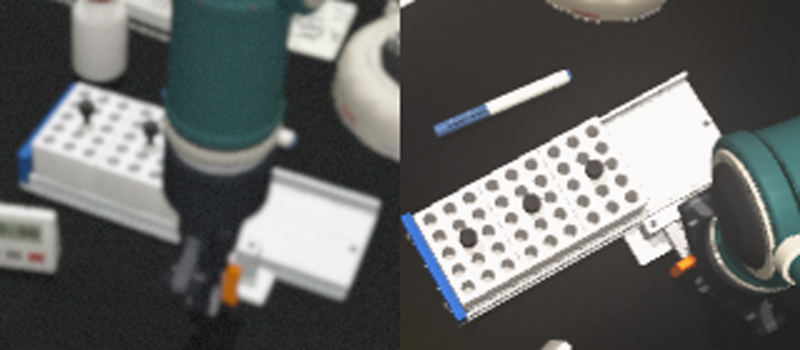

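Emit:
{"api": "apply_moves", "payload": {"deltas": [[0, 0.004, 0, 0, 0, 0, 1], [0, 0.008, 0, 0, 0, 0, 1], [0, 0.012, 0, 0, 0, 0, 1], [0, 0.015, 0, 0, 0, 0, 1], [0, 0.018, 0, 0, 0, 0, 1], [0, 0.021, 0, 0, 0, 0, 1], [0, 0.024, 0, 0, 0, 0, 1], [0, 0.027, 0, 0, 0, 0, 1]]}}

```text
time: 8.8
tool_pos: [0.4486, 0.233, 0.0331]
tcp_rot: [-1.492, -2.764, 0.0]
wrist_force: [-1.6, -0.2, 0.9]
width: 0.002
```

Emit:
{"api": "apply_moves", "payload": {"deltas": [[0, 0.0015, 0, 0, 0, 0, 1], [0, 0.003, 0, 0, 0, 0, 1], [0, 0.0045, 0, 0, 0, 0, 1]]}}

```text
time: 9.05
tool_pos: [0.4523, 0.2354, 0.0331]
tcp_rot: [-1.492, -2.765, 0.0]
wrist_force: [-1.9, -0.6, 0.9]
width: -0.001
```

```bash
python3 -c "
from h import *
plan([-56,92,32])"
```

```text
t 9.05 tcp rail mm [-55.7  99.3  33.1] F [-1.9 -0.6  0.9] w -0.001
tool shift [-0.0003  0.0073  0.0011]
tool z [-3.e-04 -0.e+00 -1.e+00] q6 -0.15013133495705205
turn (tool x at rail 0 deg) [-0.0002 -0.0001 -0.002 ]
```

Emit:
{"api": "apply_moves", "payload": {"deltas": [[0, 0.001, 0, 0, 0, 0, 1], [0, 0.002, 0, 0, 0, 0, 1], [0, 0.003, 0, 0, 0, 0, 1], [0, 0.004, 0, 0, 0, 0, 1]]}}

```text
time: 9.38
tool_pos: [0.4556, 0.2376, 0.0331]
tcp_rot: [-1.492, -2.764, 0.0]
wrist_force: [-1.4, -1.0, 0.4]
width: 0.001
```

Emit:
{"api": "apply_moves", "payload": {"deltas": [[0, 0.001, 0, 0, 0, 0, 1], [0, 0.002, 0, 0, 0, 0, 1], [0, 0.003, 0, 0, 0, 0, 1], [0, 0.004, 0, 0, 0, 0, 1]]}}

```text
time: 9.72
tool_pos: [0.4576, 0.239, 0.033]
tcp_rot: [-1.491, -2.763, 0.005]
wrist_force: [-6.9, -4.6, 6.3]
width: -0.003
```

Emit:
{"api": "apply_moves", "payload": {"deltas": [[0, 0.001, 0, 0, 0, 0, 1], [0, 0.0015, 0, 0, 0, 0, 1], [0, 0.0015, 0, 0, 0, 0, 1]]}}

```text
time: 9.97
tool_pos: [0.4576, 0.2389, 0.0328]
tcp_rot: [-1.49, -2.762, 0.009]
wrist_force: [-9.1, -5.2, 8.1]
width: -0.0
```

```bash
python3 -c "
from h import *
st()"
```

```text
t 9.9667 tcp rail mm [-55.7  93.   32.8] F [-9.1 -5.2  8.1] w -0.0
```

Hard stop reached (no further motion, about 10 N). Retreating.

Emit:
{"api": "apply_moves", "payload": {"deltas": [[0, -0.008, 0, 0, 0, 0, 1], [0, -0.025, 0, 0, 0, 0, 1], [0, -0.045, 0, 0, 0, 0, 1], [0, -0.05, -0.03, 0, 0, 0, 1], [0, -0.05, -0.07, 0, 0, 0, 1], [0, -0.05, -0.11, 0, 0, 0, 1], [0, -0.05, -0.15, 0, 0, 0, 1], [0, -0.05, -0.17, 0, 0, 0, 1]]}}

```text
time: 10.63
tool_pos: [0.4215, 0.2143, 0.2093]
tcp_rot: [1.489, 2.759, 0.013]
wrist_force: [0.7, -0.4, 0.8]
width: -0.001
```

Emit:
{"api": "apply_moves", "payload": {"deltas": [[-0.02, 0, 0, 0, 0, 0, 1], [-0.05, 0, 0, 0, 0, 0, 1], [-0.085, 0, 0, 0, 0, 0, 1], [-0.12, 0, 0, 0, 0, 0, 1], [-0.14, 0, 0, 0, 0, 0, 1], [-0.15, 0, 0, 0, 0, 0, 1], [-0.15, 0, 0, 0, 0, 0, 1]]}}

```text
time: 11.22
tool_pos: [0.5021, 0.0863, 0.2034]
tcp_rot: [1.495, 2.761, 0.001]
wrist_force: [0.8, -0.1, -0.2]
width: 0.002
```

```bash
python3 -c "
from h import *
import cv2
s,R=st()
a=vision.read_camera('side')[:,:,::-1]; b=vision.read_camera('top')[:,:,::-1]
cv2.imwrite('pics/side_f.png',a);cv2.imwrite('pics/top_f.png',b)
a=a[160:300,280:440];b=b[120:260,290:450]
cv2.imwrite('pics/s6.png',cv2.resize(cv2.vconcat([a,b]),(640,1120),interpolation=cv2.INTER_CUBIC)[:560]);cv2.imwrite('pics/s7.png',cv2.resize(cv2.hconcat([a,b]),(800,350),interpolation=cv2.INTER_CUBIC))
# predicted points in the s7 image
for nm,X in [('tab top in',[-36,77,61]),('tab top in',[-76,77,61]),('tab top out',[-36,107,61]),('rear top',[-46,45,51]),('rear top',[-46,-45,51]),('bar tip',[-56,23,32])]:
    w=railw(P,np.array(X)/1000); print(nm,np.round((proj('side',w)[0]-[280,160])*2.5),np.round((proj('top',w)[0]-[290,120])*2.5+[400,0]))
"
```

```text
t 11.2167 tcp rail mm [-207.7  139.9  203.4] F [ 0.8 -0.1 -0.2] w 0.002
tab top in [205. 227.] [661. 237.]
tab top in [253. 244.] [701. 215.]
tab top out [191. 254.] [680. 267.]
rear top [231. 213.] [650. 202.]
rear top [267. 144.] [598. 116.]
bar tip [249. 215.] [644. 181.]
```

View pics/s7.png

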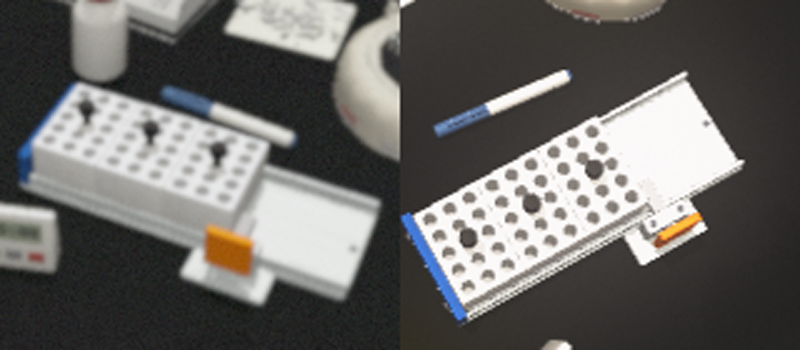

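The picture matches the prediction. The tab's top edge is at about (206,228)–(252,245), against (205,227)–(253,244) expected for fully in. The row is flush at the stop, and the marker and timer look unchanged.

```bash
python3 -c "
from workcell import job
print(job.finish_job())"
```

```text
the job is handed in; nothing more can be done
None
```

The job is done and handed in at about 11 s of the 40 s allowed; no verdict was reported.

- **Row:** I pushed the rear block's rear face with the closed fingertips at about 3 N. The three blocks slid as one until the force rose to about 17 N and motion stopped. The last pictures show the front block flush on the blue stop with no gaps between blocks.
- **Keeper:** I then pushed the orange tab in until it stalled at about 10 N sideways. In the final pictures it sits within about 1 mm of where it should be when fully in, with the bar lying behind the row.
- **Clear of everything:** The arm finished about 0.2 m above the worktop and beyond the rail's open end, with almost no force on the wrist. The timer and marker look unmoved. The bottle was only partly in the last crop, but nothing went near it.
- **Small disagreements:**
  - My first estimate of the rail's position had picture errors of up to 3 pixels (a few millimetres), so I relied on contact forces for both end positions.
  - The tool stalled about 2.5 mm further in than I had reckoned for the tab, which fits that error or a slightly thinner finger than assumed.
  - While the tool was stalled against the tab, the wrist also read about 8 N upward.

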